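# Point out the wrong-wood cross and record it

### The arm

A 6-joint arm with a two-finger parallel gripper is mounted at the origin on a cart in front of the work surface, level with it; the furniture and walls round the work are solid. World frame = base frame: x ahead of the robot, y to its left, z up, the work surface at z = 0. Lengths are in m, angles in degrees, forces in N, time in s.
With the tool pointing down it reaches from about 0.25 to 0.725 m from the base axis. Payload 9.7 kg.
Tool frame: the origin (TCP) lies between the finger pads, 19 mm behind the fingertips; this is the grasp point; z points along the fingers, y is the line along which they close (so a half turn about z gives the same grasp; the last joint's range is limited). The gripper opens to 85 mm and grips with 20 to 120 N. Pads are 22 mm wide; open, the fingers measure 114 mm over their backs; the gripper's body (76 mm by 85 mm) begins 54 mm behind the grasp point. The pads swing forward as they close: fully open they stand 13 mm farther back than shut.
Start: joints at [77.12, 4.979, 10.078, 95.1, 0, 90], TCP at [0.123, 0.536, 0.25] pointing down, gripper open.
Joint ranges: [-179.16, 179.16], [-48.56, 103.87], [-65.8, 70.77], [-126.05, 130.52], [-82.76, 87.17], [-180, 180]. Speed limits (degrees/s): [127.2, 127.2, 147.25, 180, 180, 180].

### API

Orientations are given as [roll, pitch, yaw] about the fixed x, y, z axes, in that order (R = Rz(yaw) Ry(pitch) Rx(roll)).
In Python, from workcell import bot gives the robot as it stands. The module is installed in compiled form; this text tells all that it offers.
- The arm moves only by the tool carry_out, never from a script. Its arguments are lists of equal length, an entry for each row: "linear": the shift along the world's x, y, z normalised to -1 to 1, where 1 is 2 cm, a list of three; "rotation": the turn, a rotation vector about the world's x, y, z normalised to -1 to 1, where 1 is 8 degrees, a list of three; "grip": the closure, from -1 (fully open) to 1 (shut). In form: {"linear": [[tx, ty, tz], ...], "rotation": [[rx, ry, rz], ...], "grip": [grip, ...]}. A call has 1 to 12 rows; each row shifts and turns the commanded pose from where the row before left it; what a row does not reach is not made up. A row lasts 1/10 s, in which the tool goes at most 50 mm and 8.59 degrees, less where a joint would pass 70% of its speed; a pose out of reach is approached as far as the arm can. A call with a number of a shift or a turn outside -1 to 1 is refused whole. A call with a gripper value outside its range is refused whole. The fingers move at their own pace and stop on an object; "grip_force" is the grip in N (left out, the last holds). Time passes only in rows, so rows that do not move let the fingers close. It gives the time, the measured TCP pose, the force, the opening and the grip force at its end, in the units of the state.
- bot.get_obs(): the state, without advancing time (a new reading comes with each control period).
- bot.camera(name): name is "scene" or "top"; returns the picture (384x512x3 uint8, blue, green, red); there is no depth.
- bot.camera_model(name): a dict with "fx", "fy", "cx", "cy" (pixels), "distortion" ([k1, k2, p1, p2, k3] as OpenCV has them; the pictures are not rectified), "camera_from_world" (4x4, takes a point from world to camera coordinates). Camera axes: x right, y up, looking along -z (the intrinsics and any distortion apply to the point x, -y, -z); pixel columns grow to the right and rows downward; lengths in m; the calibration is good to about 2 mm. A picture is of the moment at which its call begins. camera_model takes no time and is no camera call.
- bot.job_done(): hands the job in; it is judged then, once.
The state is a dict: "time": time; "q": joint angles; "qd": joint speeds; "joint_efforts": joint torques, N m; "ee_pos": TCP position; "tcp_rot": TCP orientation; "wrist_force": force on the tool from outside, world axes, zero at the start; "torque": the same for the moment, N m; "opening": finger opening in m; "grasp_force": force on a finger pad.
Only numpy, scipy, OpenCV 4.12 (cv2) and the standard library are available. Lean on these libraries where they do the work, as an engineer would, in place of code of your own. Each camera call takes 0.05 s, during which the arm holds its last target. There are 200 camera calls.

### The job

One of the four wooden crosses on the white inspection strip is of dark brown wood. Point it out by touching it lightly with the fingertips, without shifting or lifting it, and only then push the red button right down to record the reject. Leave the pale crosses, the green button and everything else untouched, and finish with the fingertips raised at least 15 cm above the table.

Things in the scene. Friction and masses are not known exactly. Their poses are not given: they have to be found in the camera images.
- dark_cross: the dark brown palm cross to be touched, rounded wood, 107 mm long (its y), 66 mm over the two side arms (its x), 26 mm high. Loose and light (about 40 g), lying flat on the white platform. Origin at the centre of its underside, z up; the thick trunk (about 25 mm wide) runs through the origin, so its top lies 20 to 26 mm straight above the origin
- pale_cross_a: a pale rounded cross (109 x 68 x 23 mm), loose; origin at the centre of its underside; not to be touched
- pale_cross_b: a pale sawn cross with square edges (96 x 54 x 20 mm), loose; origin at the centre of its underside; not to be touched
- pale_cross_c: a pale sawn cross with square edges (101 x 56 x 21 mm), loose; origin at the centre of its underside; not to be touched
- strip: base of the white inspection strip: a grey plate fixed to the table, carrying on springs a white platform 400 (its y) x 100 (its x) x 10 mm, whose top is 30 mm above the table. Origin: centre of the plate's underside, on the table. The four crosses lie across the platform 95 mm apart, in any order, long arms roughly along the strip's x
- red_button_top (a point): centre of the top face of the red push button (32 mm diameter) on its black housing, on the grey plate; z up
- red_button (a joint): how far the red button is pressed: 0 out, 0.006 m fully down. It springs back by itself; fully down takes about 4 N
- green_button_top (a point): centre of the top face of the green push button, the same kind as the red one and 74 mm from it; either may be the nearer to the robot; not to be pressed
- green_button (a joint): how far the green button is pressed: 0 out, 0.006 m fully down
- pencil: yellow pencil, 147 x 8 mm, lying on the table behind the strip; origin at the middle of its underside; bystander
- spanner: flat steel spanner, 173 x 34 x 5 mm, lying behind the button plate; origin at its middle; bystander
- glue_bottle: white and blue glue bottle with a red tip, 155 mm tall, 54 mm in diameter, loose at the back left; origin at the centre of its underside; bystander
- blank: square-edged sawn wood cross, 104 x 59 x 21 mm, lying on the table at the near left; origin at the centre of its underside; bystander
- platform (a joint): how far the white platform is pressed straight down: 0 at rest, 0.010 m at its stop. With the crosses on it, it begins to sink at 1 to 2 N, goes about 1 mm per 1.5 N more, and springs back by itself
There are look-alikes about, which are no part of the job. What is shaped like the part that bears red_button_top but orange is not meant.

How it is judged:
By the outcome, as a careful person would: the job done as asked, in the order asked, and still so for the second after the job is handed in, with the robot touching nothing.
It also fails if it takes over 38 s, if anything falls off the work surface, if the arm or the gripper's body presses on something with over 40 N, if the wrist force passes 120 N, or if a joint passes its speed limit or range.

## Working session

There is one attempt and no reset: what is moved stays moved. The work goes in short steps, Python scripts to look and compute and a tool call to move; the robot and the scene stay as the last step left them, time stands still between calls to the robot, and variables do not carry over. Pictures are saved under pics/ and viewed, at most 10 in all, crops included, and the job is handed in when it is done.

Besides the shell and the picture viewer there is one more tool, called after ">>>" as name(argument=value, ...), one argument or row to a line, values as JSON. carry_out: Moves the arm, as the interface text tells. Its arguments: {"type":"object","properties":{"linear":{"type":"array","items":{"type":"array","items":{"type":"number"}}},"rotation":{"type":"array","items":{"type":"array","items":{"type":"number"}}},"grip":{"type":"array","items":{"type":"number"}},"grip_force":{"type":"number"}},"required":["linear","rotation","grip"]}

```bash
mkdir -p pics
cat > h.py <<'E'
import numpy as np, cv2
from workcell import bot
def KD(n):
    m=bot.camera_model(n);K=np.array([[m['fx'],0,m['cx']],[0,m['fy'],m['cy']],[0,0,1.]])
    T=np.array(m['camera_from_world']);F=np.diag([1,-1,-1.]);return K,np.array(m['distortion'],float),F@T[:3,:3],F@T[:3,3]
def p2w(n,uv,z):
    K,D,R,t=KD(n);x=cv2.undistortPoints(np.array([[uv]],float),K,D)[0,0]
    d=R.T@np.array([x[0],x[1],1]);c=-R.T@t;return c+d*(z-c[2])/d[2]
def w2p(n,P):
    K,D,R,t=KD(n);return cv2.projectPoints(np.array(P,float).reshape(-1,3),cv2.Rodrigues(R)[0],t,K,D)[0][:,0]
E
python3 - <<'E'
from h import *
for n in ['top','scene']:
    cv2.imwrite(f'pics/{n}0.png',bot.camera(n)); K,D,R,t=KD(n); print(n,-R.T@t,D)
print(bot.get_obs())
E
```

```text
top [ 0.36937774 -0.04482749  0.96862779] [-0.01566891  0.          0.          0.          0.        ]
scene [0.35190851 0.67501493 0.74512052] [-0.13007813  0.          0.          0.          0.        ]
{'time': 0.1, 'q': array([ 7.71193014e+01,  5.00904929e+00,  1.00375976e+01,  9.50979939e+01,
       -2.84918775e-03,  8.99980800e+01]), 'qd': array([ 0.04397091, -0.04700663,  0.10312177, -0.05342439,  0.05743545,
       -0.12185898]), 'joint_efforts': array([-1.12340354e-04, -5.21558511e+01,  4.65653980e+01,  1.59043906e-02,
       -2.11094920e-05, -1.34316784e-05]), 'ee_pos': array([0.12258008, 0.53598306, 0.24933087]), 'tcp_rot': array([-1.79930554e+02,  2.84685852e-03,  1.67121225e+02]), 'wrist_force': array([ 0.18398279, -0.86056076,  1.33000418]), 'torque': array([0.0322756 , 0.02031682, 0.03079063]), 'grasp_force': 0.0, 'opening': 0.0852513793324826}
```

View pics/top0.png

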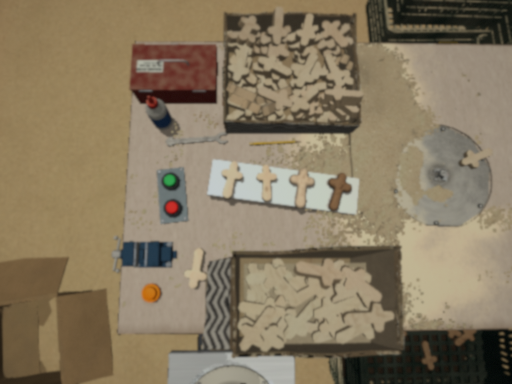

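View pics/scene0.png

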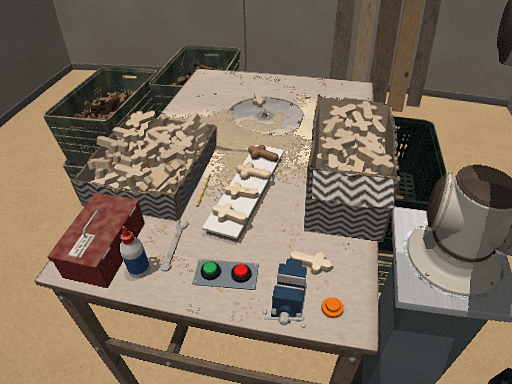

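The top picture shows the strip with four crosses at about (231,180), (266,183), (302,187) and (339,190). Only the one at (339,190) is dark brown, so that is the cross to touch. There are three round button candidates: red at (173,208) on the grey plate, green at (171,181), and an orange one at (151,292) standing alone. The red one on the plate fits; the orange one is the excluded look-alike. I'll confirm this in an enlarged crop.

Run:
```python
from h import *
im=cv2.imread('pics/top0.png')
c=cv2.resize(im[150:310,130:370],None,fx=3.3,fy=3.3,interpolation=cv2.INTER_CUBIC);cv2.imwrite('pics/crop0.png',c)
sc=cv2.imread('pics/scene0.png')
def blob(img,n,z,f,box):
    h=cv2.cvtColor(img,cv2.COLOR_BGR2HSV).astype(int);m=f(h).astype(np.uint8)
    k=np.zeros_like(m);x0,y0,x1,y1=box;k[y0:y1,x0:x1]=1;m*=k
    nn,l,s,ce=cv2.connectedComponentsWithStats(m);i=1+np.argmax(s[1:,4]);
    ys,xs=np.where(l==i);ev=np.linalg.eigh(np.cov(xs,ys))
    print(n,ce[i],s[i],'world',p2w(n,ce[i],z).round(4),'axis',ev[1][:,1].round(2))
red=lambda h:((h[...,0]<6)|(h[...,0]>174))&(h[...,1]>170)&(h[...,2]>90)
grn=lambda h:(h[...,0]>45)&(h[...,0]<85)&(h[...,1]>120)&(h[...,2]>60)
brn=lambda h:(h[...,2]<140)&(h[...,1]>70)
for z in (.03,.05):
  print(z)
  blob(im,'top',z,red,(155,195,190,222));blob(im,'top',z,grn,(155,165,190,195))
  blob(sc,'scene',z,red,(225,255,257,285));blob(sc,'scene',z,grn,(195,255,225,285))
blob(im,'top',.045,brn,(322,168,358,214));blob(sc,'scene',.045,brn,(240,140,285,164))
for uv in [(212,160),(359,181),(356,214),(208,194)]: print('strip corner',p2w('top',uv,.03).round(3))
for uv in [(231,180),(266,183),(302,187)]: print('pale',p2w('top',uv,.05).round(3))
for uv in [(234,250),(400,247)]: print('box',p2w('top',uv,.12).round(3))
for uv in [(317,172),(392,175)]: print('box scene',p2w('scene',uv,.12).round(3))
```

```text
0.03
top [171.45967742 206.91129032] [166 201  12  13 124] world [0.5177 0.1577 0.03  ] axis [-0.47  0.88]
top [169.2992126  179.81889764] [163 174  13  13 127] world [0.5906 0.166  0.03  ] axis [-0.69  0.73]
scene [240.34306569 270.        ] [234 264  14  13 137] world [0.5151 0.1671 0.03  ] axis [-0.94  0.33]
scene [209.40298507 267.47014925] [203 262  14  12 134] world [0.5879 0.1748 0.03  ] axis [-0.94  0.34]
0.05
top [171.45967742 206.91129032] [166 201  12  13 124] world [0.5146 0.1534 0.05  ] axis [-0.47  0.88]
top [169.2992126  179.81889764] [163 174  13  13 127] world [0.5859 0.1615 0.05  ] axis [-0.69  0.73]
scene [240.34306569 270.        ] [234 264  14  13 137] world [0.5105 0.1813 0.05  ] axis [-0.94  0.33]
scene [209.40298507 267.47014925] [203 262  14  12 134] world [0.5813 0.1888 0.05  ] axis [-0.94  0.34]
top [337.97668998 189.32400932] [329 172  22  39 429] world [ 0.5597 -0.2793  0.045 ] axis [-0.27  0.96]
scene [262.15577889 153.70854271] [248 145  30  16 199] world [ 0.5532 -0.269   0.045 ] axis [-0.96 -0.27]
strip corner [0.645 0.054 0.03 ]
strip corner [ 0.585 -0.341  0.03 ]
strip corner [ 0.496 -0.328  0.03 ]
strip corner [0.552 0.063 0.03 ]
pale [0.585 0.001 0.05 ]
pale [ 0.576 -0.09   0.05 ]
pale [ 0.565 -0.184  0.05 ]
box [ 0.401 -0.01   0.12 ]
box [ 0.405 -0.401  0.12 ]
box scene [ 0.373 -0.115  0.12 ]
box scene [ 0.177 -0.142  0.12 ]
```

View pics/crop0.png

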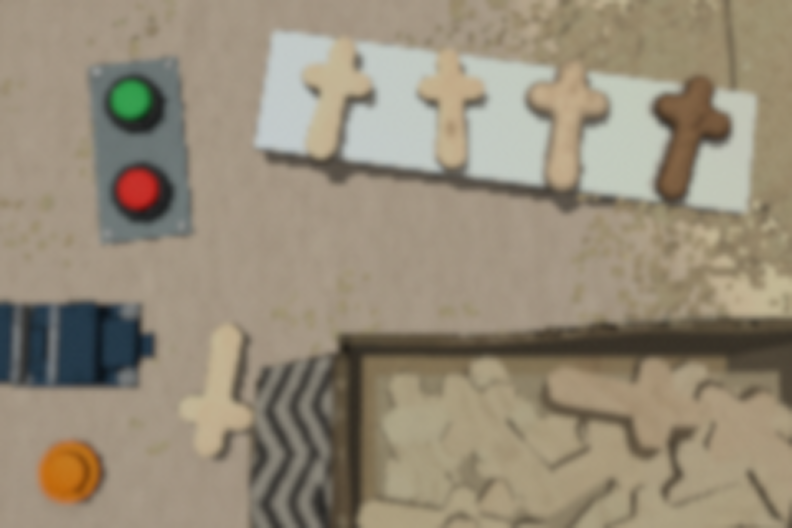

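The crop confirms it: the dark brown cross is the rightmost, with its ends at about (344,173) and (334,210). The red button is at about (172,207) on the grey plate, and the orange one stands alone near the vise. Next I move over towards the cross with the gripper shut.

>>> carry_out(
  linear=[
    [0.5,-1,0],
    [0.5,-1,0],
    [0.5,-1,0],
    [0.5,-1,0],
    [0.5,-1,0],
    [0.5,-1,0],
    [0.5,-1,0],
    [0.5,-1,0],
    [0.5,-1,0],
    [0.5,-1,0],
    [0.5,-1,0],
    [0.5,-1,0],
  ],
  rotation=[
    [0,0,0],
    [0,0,0],
    [0,0,0],
    [0,0,0],
    [0,0,0],
    [0,0,0],
    [0,0,0],
    [0,0,0],
    [0,0,0],
    [0,0,0],
    [0,0,0],
    [0,0,0],
  ],
  grip=[1,1,1,1,1,1,1,1,1,1,1,1],
)

```text
time: 1.3
ee_pos: [0.2428, 0.2952, 0.2497]
tcp_rot: [-180.0, -0.0, 167.1]
wrist_force: [0.7, 0.2, 0.0]
opening: -0.0001
grasp_force: 0.0
```

Run:
```python
from h import *
print(bot.get_obs()['q'].round(1))
# dark cross outline: fit template-free: min-area rect of brown masks, both views
for n,b in (('top',(322,165,362,216)),('scene',(243,140,288,166))):
    im=cv2.imread(f'pics/{n}0.png');h=cv2.cvtColor(im,cv2.COLOR_BGR2HSV);m=np.zeros(im.shape[:2],np.uint8)
    x0,y0,x1,y1=b;s=im[y0:y1,x0:x1].astype(int)
    m[y0:y1,x0:x1]=(s[...,2]-s[...,0]>25)&(s.max(-1)<135)
    _,l,st,_=cv2.connectedComponentsWithStats(m);i=1+np.argmax(st[1:,4]);pts=np.argwhere(l==i)[:,::-1].astype(np.float32)
    for z in (.035,.045):
        w=np.array([p2w(n,p,z)[:2] for p in pts],np.float32)
        r=cv2.minAreaRect(w*1000);print(n,z,r,(w.mean(0)*1000).round(1))
```

```text
[ 50.6 -17.7 -10.6  97.1  -0.   63.4]
top 0.035 ((556.2965087890625, -285.7388916015625), (56.29625701904297, 101.51307678222656), 87.34795379638672) [ 561.9 -281.8]
top 0.045 ((554.2944946289062, -283.15850830078125), (55.69326400756836, 100.42586517333984), 87.34796905517578) [ 559.8 -279.3]
scene 0.035 ((558.2852172851562, -277.035400390625), (41.05351638793945, 106.19920349121094), 80.67518615722656) [ 554.7 -276.3]
scene 0.045 ((555.37890625, -263.62847900390625), (40.475406646728516, 104.70372772216797), 80.6751708984375) [ 551.9 -262.9]
```

>>> carry_out(
  linear=[
    [0.55,-1,0],
    [0.55,-1,0],
    [0.55,-1,0],
    [0.55,-1,0],
    [0.55,-1,0],
    [0.55,-1,0],
    [0.55,-1,0],
    [0.55,-1,0],
    [0.55,-1,0],
    [0.55,-1,0],
    [0.55,-1,0],
    [0.55,-1,0],
  ],
  rotation=[
    [0,0,0],
    [0,0,0],
    [0,0,0],
    [0,0,0],
    [0,0,0],
    [0,0,0],
    [0,0,0],
    [0,0,0],
    [0,0,0],
    [0,0,0],
    [0,0,0],
    [0,0,0],
  ],
  grip=[1,1,1,1,1,1,1,1,1,1,1,1],
)

```text
time: 2.5
ee_pos: [0.3748, 0.0552, 0.2498]
tcp_rot: [-180.0, -0.0, 167.1]
wrist_force: [-0.1, 0.8, 1.3]
opening: -0.0002
grasp_force: 0.0
```

>>> carry_out(
  linear=[
    [0.55,-1,0],
    [0.55,-1,0],
    [0.55,-1,0],
    [0.55,-1,0],
    [0.55,-1,0],
    [0.55,-1,0],
    [0.55,-1,0],
    [0.55,-1,0],
    [0.55,-1,0],
    [0.55,-1,0],
    [0.55,-1,0],
    [0.55,-1,0],
  ],
  rotation=[
    [0,0,0],
    [0,0,0],
    [0,0,0],
    [0,0,0],
    [0,0,0],
    [0,0,0],
    [0,0,0],
    [0,0,0],
    [0,0,0],
    [0,0,0],
    [0,0,0],
    [0,0,0],
  ],
  grip=[1,1,1,1,1,1,1,1,1,1,1,1],
)

```text
time: 3.7
ee_pos: [0.5069, -0.1847, 0.2496]
tcp_rot: [180.0, -0.0, 167.1]
wrist_force: [0.5, -0.1, 1.2]
opening: 0.0002
grasp_force: 0.0
```

>>> carry_out(
  linear=[
    [0.5,-0.96,0],
    [0.5,-0.96,0],
    [0.5,-0.96,0],
    [0.5,-0.96,0],
    [0.5,-0.96,0],
    [0,0,-1],
    [0,0,-1],
    [0,0,-1],
    [0,0,-1],
    [0,0,-1],
    [0,0,-1],
    [0,0,-1],
  ],
  rotation=[
    [0,0,0],
    [0,0,0],
    [0,0,0],
    [0,0,0],
    [0,0,0],
    [0,0,0],
    [0,0,0],
    [0,0,0],
    [0,0,0],
    [0,0,0],
    [0,0,0],
    [0,0,0],
  ],
  grip=[1,1,1,1,1,1,1,1,1,1,1,1],
)

```text
time: 4.9
ee_pos: [0.5563, -0.2797, 0.1087]
tcp_rot: [180.0, -0.0, 167.1]
wrist_force: [-0.1, -0.2, 0.1]
opening: -0.0001
grasp_force: 0.0
```

>>> carry_out(
  linear=[
    [0,0,-0.5],
    [0,0,-0.5],
    [0,0,0],
  ],
  rotation=[
    [0,0,0],
    [0,0,0],
    [0,0,0],
  ],
  grip=[1,1,1],
)

```text
time: 5.2
ee_pos: [0.5561, -0.2796, 0.0888]
tcp_rot: [180.0, -0.1, 167.1]
wrist_force: [-0.1, -0.7, -0.3]
opening: 0.0
grasp_force: 0.0
```

Run:
```python
from h import *
F=[]
for i in range(6):
    im=bot.camera('top' if i%2 else 'scene');F.append(bot.get_obs()['wrist_force'])
    if i==0: s=im
    if i==1: t=im
o=bot.get_obs();print(o['time'],o['ee_pos'],np.mean(F,0).round(2),np.std(F,0).round(2))
p=o['ee_pos']-[0,0,.019]
print(w2p('top',p),w2p('scene',p))
a=cv2.resize(s[110:200,200:330],(780,540),interpolation=cv2.INTER_CUBIC);cv2.imwrite('pics/s1.png',a)
```

```text
5.5 [ 0.55700711 -0.28001711  0.09090541] [ 0.17 -0.18  0.02] [0.27 0.78 0.67]
[[340.86064812 188.23465806]] [[261.57468835 144.51283603]]
```

View pics/s1.png

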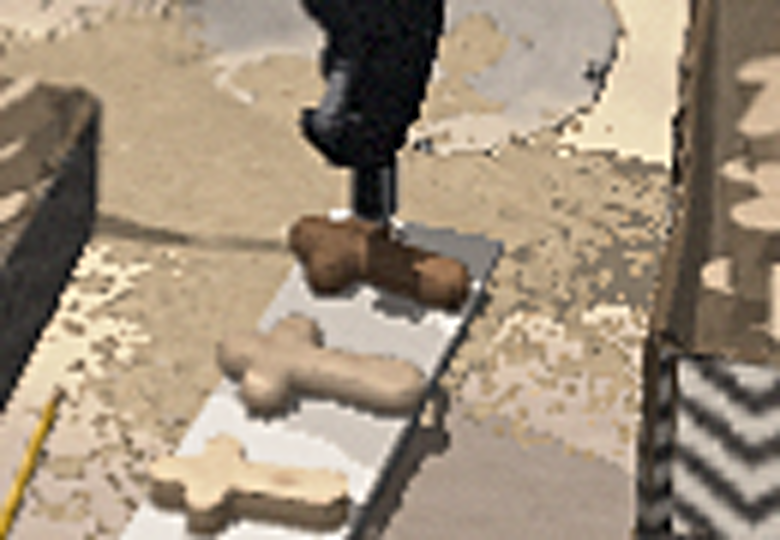

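The picture shows the shut fingertips at about scene (262,147), hovering just above the dark cross's trunk with the pale crosses well clear. I now come down slowly, watching the force.

>>> carry_out(
  linear=[
    [0,0,-0.2],
    [0,0,-0.2],
    [0,0,-0.2],
    [0,0,0],
  ],
  rotation=[
    [0,0,0],
    [0,0,0],
    [0,0,0],
    [0,0,0],
  ],
  grip=[1,1,1,1],
)

```text
time: 5.9
ee_pos: [0.5562, -0.2797, 0.077]
tcp_rot: [180.0, -0.1, 167.1]
wrist_force: [-0.6, 0.2, 0.1]
opening: -0.0
grasp_force: 0.0
```

```bash
cat > f.py <<'E'
from h import *
import sys
F=[];P=[]
for i in range(int(sys.argv[1])):
    im=bot.camera('scene');o=bot.get_obs();F.append(o['wrist_force']);P.append(o['ee_pos'])
print(o['time'],np.mean(P,0).round(4),np.mean(F,0).round(2),np.std(F,0).round(2))
cv2.imwrite('pics/last.png',im)
E
python3 f.py 8
```

```text
6.3 [ 0.5566 -0.2798  0.078 ] [-0.23  0.23  0.43] [0.44 0.4  0.25]
```

>>> carry_out(
  linear=[
    [0,0,-0.05],
    [0,0,0],
  ],
  rotation=[
    [0,0,0],
    [0,0,0],
  ],
  grip=[1,1],
)

```text
time: 6.5
ee_pos: [0.5566, -0.2798, 0.0769]
tcp_rot: [180.0, -0.0, 167.1]
wrist_force: [-0.5, -0.1, -0.2]
opening: 0.0001
grasp_force: 0.0
```

```bash
python3 f.py 8
```

```text
6.9 [ 0.5566 -0.2798  0.077 ] [ 0.13 -0.07  0.01] [0.36 0.15 0.46]
```

>>> carry_out(
  linear=[
    [0,0,-0.05],
    [0,0,0],
  ],
  rotation=[
    [0,0,0],
    [0,0,0],
  ],
  grip=[1,1],
)

```text
time: 7.1
ee_pos: [0.5566, -0.2798, 0.0758]
tcp_rot: [180.0, -0.0, 167.1]
wrist_force: [-1.3, 0.5, 0.4]
opening: 0.0002
grasp_force: 0.0
```

```bash
python3 f.py 8
```

```text
7.5 [ 0.5566 -0.2798  0.076 ] [ 0.18  0.13 -0.19] [0.43 0.46 0.51]
```

>>> carry_out(
  linear=[
    [0,0,-0.05],
    [0,0,0],
  ],
  rotation=[
    [0,0,0],
    [0,0,0],
  ],
  grip=[1,1],
)

```text
time: 7.7
ee_pos: [0.5565, -0.2798, 0.0748]
tcp_rot: [180.0, -0.0, 167.1]
wrist_force: [0.0, 1.0, 1.0]
opening: -0.0004
grasp_force: 0.0
```

```bash
python3 f.py 8
```

```text
8.1 [ 0.5566 -0.2798  0.075 ] [-0.09  0.12  0.14] [0.25 0.65 0.67]
```

>>> carry_out(
  linear=[
    [0,0,-0.05],
    [0,0,0],
  ],
  rotation=[
    [0,0,0],
    [0,0,0],
  ],
  grip=[1,1],
)

```text
time: 8.3
ee_pos: [0.5566, -0.2798, 0.0738]
tcp_rot: [180.0, -0.0, 167.1]
wrist_force: [0.0, -0.4, -0.4]
opening: 0.0002
grasp_force: 0.0
```

```bash
python3 f.py 8
```

```text
8.7 [ 0.5566 -0.2798  0.074 ] [-0.04  0.22  0.15] [0.49 0.68 0.36]
```

>>> carry_out(
  linear=[
    [0,0,-0.05],
    [0,0,0],
  ],
  rotation=[
    [0,0,0],
    [0,0,0],
  ],
  grip=[1,1],
)

```text
time: 8.9
ee_pos: [0.5566, -0.2798, 0.0728]
tcp_rot: [180.0, -0.0, 167.1]
wrist_force: [0.1, 0.7, -0.4]
opening: 0.0001
grasp_force: 0.0
```

```bash
python3 f.py 8
```

```text
9.3 [ 0.5566 -0.2798  0.073 ] [ 0.24 -0.2   0.02] [0.55 0.55 0.32]
```

>>> carry_out(
  linear=[
    [0,0,-0.05],
    [0,0,0],
  ],
  rotation=[
    [0,0,0],
    [0,0,0],
  ],
  grip=[1,1],
)

```text
time: 9.5
ee_pos: [0.5567, -0.2799, 0.0721]
tcp_rot: [-180.0, 0.0, 167.1]
wrist_force: [0.2, 0.4, 2.2]
opening: -0.0002
grasp_force: 1.0
```

```bash
python3 f.py 8
```

```text
9.9 [ 0.5567 -0.2799  0.0722] [0.16 0.05 1.82] [0.58 0.19 0.53]
```

Contact is clear at 1.8 N with the TCP at z 0.072. I lift straight up and go to the red button.

>>> carry_out(
  linear=[
    [0,0,0.1],
    [0,0,0.4],
    [0,0,1],
    [0,0,1],
    [0,0,1],
    [0,0,1],
    [0,0,0.5],
    [-0.09,1,0],
    [-0.09,1,0],
    [-0.09,1,0],
    [-0.09,1,0],
    [-0.09,1,0],
  ],
  rotation=[
    [0,0,0],
    [0,0,0],
    [0,0,0],
    [0,0,0],
    [0,0,0],
    [0,0,0],
    [0,0,0],
    [0,0,0],
    [0,0,0],
    [0,0,0],
    [0,0,0],
    [0,0,0],
  ],
  grip=[1,1,1,1,1,1,1,1,1,1,1,1],
)

```text
time: 11.1
ee_pos: [0.5471, -0.1779, 0.1716]
tcp_rot: [180.0, -0.0, 167.2]
wrist_force: [0.3, 0.7, -0.5]
opening: -0.0004
grasp_force: 0.0
```

>>> carry_out(
  linear=[
    [-0.09,1,0],
    [-0.09,1,0],
    [-0.09,1,0],
    [-0.09,1,0],
    [-0.09,1,0],
    [-0.09,1,0],
    [-0.09,1,0],
    [-0.09,1,0],
    [-0.09,1,0],
    [-0.09,1,0],
    [-0.09,1,0],
    [-0.09,1,0],
  ],
  rotation=[
    [0,0,0],
    [0,0,0],
    [0,0,0],
    [0,0,0],
    [0,0,0],
    [0,0,0],
    [0,0,0],
    [0,0,0],
    [0,0,0],
    [0,0,0],
    [0,0,0],
    [0,0,0],
  ],
  grip=[1,1,1,1,1,1,1,1,1,1,1,1],
)

```text
time: 12.3
ee_pos: [0.5251, 0.0618, 0.1716]
tcp_rot: [-180.0, -0.0, 167.2]
wrist_force: [0.0, -0.2, 0.2]
opening: 0.0001
grasp_force: 0.0
```

Run:
```python
from h import *
from scipy.optimize import least_squares
# check the dark cross before/after in both views, and triangulate button tops
for n,b in (('top',(322,165,362,216)),('scene',(243,140,288,166))):
    im=bot.camera(n);cv2.imwrite(f'pics/{n}2.png',im);o=cv2.imread(f'pics/{n}0.png');x0,y0,x1,y1=b
    d=np.abs(im[y0:y1,x0:x1].astype(int)-o[y0:y1,x0:x1]);print(n,'diff mean/max',d.mean().round(2),d.max())
for nm,a,c in (('red',(171.46,206.91),(240.34,270.)),('green',(169.3,179.82),(209.4,267.47))):
    r=least_squares(lambda p:np.r_[w2p('top',p)[0]-a,w2p('scene',p)[0]-c],[.52,.16,.03]);print(nm,r.x.round(4),r.fun.round(2))
print(bot.get_obs()['time'],bot.get_obs()['ee_pos'])
```

```text
top diff mean/max 6.02 10
scene diff mean/max 55.56 244
red [0.5183 0.1598 0.0198] [ 0.03  0.4  -0.35 -0.07]
green [0.5919 0.168  0.0204] [ 0.04  0.34 -0.3  -0.07]
12.4 [0.52503154 0.06268082 0.17160998]
```

The top view of the cross is unchanged (max pixel difference 10). The arm hides it in the scene view. Now the red button at (0.518, 0.160).

>>> carry_out(
  linear=[
    [-0.07,0.97,0],
    [-0.07,0.97,0],
    [-0.07,0.97,0],
    [-0.07,0.97,0],
    [-0.07,0.97,0],
    [0,0,-1],
    [0,0,-1],
    [0,0,-1],
    [0,0,-1],
    [0,0,-1],
    [0,0,-0.3],
    [0,0,0],
  ],
  rotation=[
    [0,0,0],
    [0,0,0],
    [0,0,0],
    [0,0,0],
    [0,0,0],
    [0,0,0],
    [0,0,0],
    [0,0,0],
    [0,0,0],
    [0,0,0],
    [0,0,0],
    [0,0,0],
  ],
  grip=[1,1,1,1,1,1,1,1,1,1,1,1],
)

```text
time: 13.6
ee_pos: [0.5182, 0.1569, 0.0652]
tcp_rot: [-179.9, -0.1, 167.1]
wrist_force: [0.8, -0.0, 0.6]
opening: 0.0001
grasp_force: 0.0
```

Run:
```python
from h import *
s=bot.camera('scene');t=bot.camera('top');o=bot.get_obs();print(o['time'],o['ee_pos'])
a=cv2.resize(s[215:305,170:290],(600,450),interpolation=cv2.INTER_CUBIC)
cv2.imwrite('pics/b1.png',a)
```

```text
13.7 [0.51924656 0.157218   0.06690893]
```

View pics/b1.png

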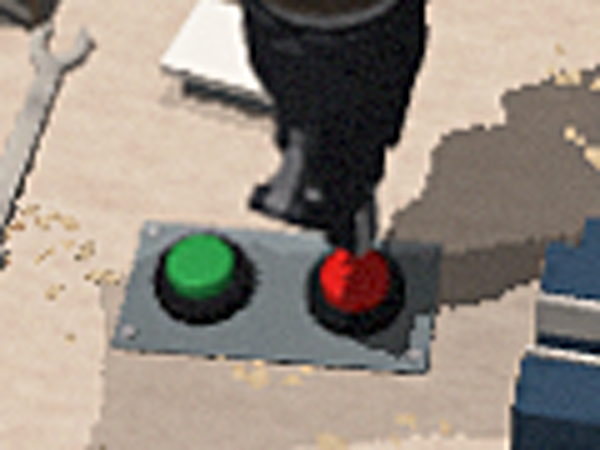

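The fingertips are at about scene (242,265), directly above the red button at (240,270), with the green button well clear. I press down in small steps.

>>> carry_out(
  linear=[
    [0.0,0.12,-0.2],
    [0,0,-0.2],
    [0,0,-0.2],
    [0,0,-0.1],
    [0,0,-0.1],
    [0,0,0],
  ],
  rotation=[
    [0,0,0],
    [0,0,0],
    [0,0,0],
    [0,0,0],
    [0,0,0],
    [0,0,0],
  ],
  grip=[1,1,1,1,1,1],
)

```text
time: 14.3
ee_pos: [0.5188, 0.1595, 0.0496]
tcp_rot: [-180.0, -0.0, 167.1]
wrist_force: [-0.4, 0.7, 0.6]
opening: 0.0002
grasp_force: 0.0
```

```bash
python3 f.py 4; python3 -c "
from h import *
print(w2p('scene',[.519,.157,.048]))"
```

```text
14.5 [0.519  0.1596 0.05  ] [ 0.   -0.12  0.13] [0.09 0.57 0.49]
[[239.36197601 261.56778119]]
```

>>> carry_out(
  linear=[
    [0,0,-0.1],
    [0,0,-0.1],
    [0,0,-0.1],
    [0,0,0],
  ],
  rotation=[
    [0,0,0],
    [0,0,0],
    [0,0,0],
    [0,0,0],
  ],
  grip=[1,1,1,1],
)

```text
time: 14.9
ee_pos: [0.519, 0.1596, 0.0438]
tcp_rot: [-180.0, -0.0, 167.1]
wrist_force: [-0.7, -0.2, 0.8]
opening: -0.0002
grasp_force: 0.7
```

```bash
python3 f.py 4
```

```text
15.1 [0.519  0.1595 0.044 ] [-0.34 -0.44  1.32] [0.22 0.18 0.11]
```

>>> carry_out(
  linear=[
    [0,0,-0.1],
    [0,0,-0.1],
    [0,0,-0.05],
    [0,0,0],
  ],
  rotation=[
    [0,0,0],
    [0,0,0],
    [0,0,0],
    [0,0,0],
  ],
  grip=[1,1,1,1],
)

```text
time: 15.5
ee_pos: [0.5191, 0.1596, 0.039]
tcp_rot: [180.0, 0.0, 167.1]
wrist_force: [0.1, -0.4, 3.2]
opening: 0.0002
grasp_force: 1.8
```

```bash
python3 f.py 4
```

```text
15.7 [0.5191 0.1596 0.0391] [-0.4  -0.88  3.76] [0.7  0.47 0.19]
```

>>> carry_out(
  linear=[
    [0,0,-0.05],
    [0,0,0],
  ],
  rotation=[
    [0,0,0],
    [0,0,0],
  ],
  grip=[1,1],
)

```text
time: 15.9
ee_pos: [0.5191, 0.1596, 0.0387]
tcp_rot: [180.0, 0.0, 167.1]
wrist_force: [-1.8, -0.7, 9.5]
opening: -0.0003
grasp_force: 4.4
```

```bash
python3 f.py 4
```

```text
16.1 [0.5191 0.1596 0.0387] [-2.48 -0.63  8.66] [0.26 0.98 0.3 ]
```

>>> carry_out(
  linear=[
    [0,0,-0.03],
    [0,0,0],
    [0,0,0.3],
    [0,0,1],
    [0,0,1],
    [0,0,1],
    [0,0,1],
    [0,0,1],
    [0,0,1],
    [0,0,1],
    [0,0,1],
    [0,0,1],
  ],
  rotation=[
    [0,0,0],
    [0,0,0],
    [0,0,0],
    [0,0,0],
    [0,0,0],
    [0,0,0],
    [0,0,0],
    [0,0,0],
    [0,0,0],
    [0,0,0],
    [0,0,0],
    [0,0,0],
  ],
  grip=[1,1,1,1,1,1,1,1,1,1,1,1],
)

```text
time: 17.3
ee_pos: [0.5188, 0.1595, 0.2238]
tcp_rot: [-180.0, -0.0, 167.1]
wrist_force: [0.3, -0.2, -0.8]
opening: -0.0
grasp_force: 0.0
```

>>> carry_out(
  linear=[
    [0,0,0.5],
    [0,0,0],
    [0,0,0],
  ],
  rotation=[
    [0,0,0],
    [0,0,0],
    [0,0,0],
  ],
  grip=[1,1,1],
)

```text
time: 17.6
ee_pos: [0.5189, 0.1595, 0.2324]
tcp_rot: [-180.0, -0.1, 167.1]
wrist_force: [0.4, 0.1, -0.6]
opening: -0.0
grasp_force: 0.0
```

Run:
```python
from h import *
t=bot.camera('top');o=bot.get_obs();print(o['time'],o['ee_pos'],o['wrist_force'])
cv2.imwrite('pics/top3.png',t)
b=cv2.imread('pics/top0.png');d=np.abs(t[155:216,205:365].astype(int)-b[155:216,205:365]);print(d.mean(),d.max())
```

```text
17.65 [0.51875575 0.15949781 0.23212449] [ 0.28360456 -0.17636757 -0.4262649 ]
15.746618852459017 21
```

View pics/top3.png

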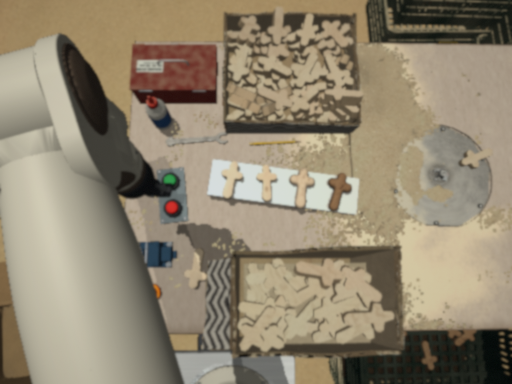

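The crosses stand as before, at (231,180) to (339,190), both buttons are out, and the arm is raised clear with the fingertips at about 0.21 m.

```bash
python3 -c "
from workcell import bot
print(bot.job_done())"
```

```text
the job is handed in; nothing more can be done
None
```

I touched the dark cross at about 1.8 N and it did not shift, then pushed the red button right down to its stop (about 9 N), raised the fingertips to about 21 cm and handed the job in at 17.7 s; no verdict was shown.

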